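# Set the filter turret of a plate reader

## Task

Push the upright tab of the plate reader's filter turret round until it points squarely at the badge with the cross, then take the hand clear. Only push the tab from the side: do not pinch it. Leave the vial, bottle and tip box standing where they are.

Things in the scene. Friction and masses are not known exactly. Their poses are not given: they have to be found in the camera images.
- reader: bench plate reader, fixed: low white box with a flat grey deck, 330 x 380 mm, deck 80 mm above the bench. Origin: on the turret's vertical axis, at bench height. Its -x side is the operator's front; the four badges lie on the deck about the front half of the turret. A flat screen panel 14 mm high lies on the deck behind the turret, 95 to 150 mm from the axis.
- axis (a point): centre of the turret (its vertical axis), at deck height, 80 mm above the bench. The turret is a flat aluminium disc 152 mm across whose top lies 18 mm above the deck, with a 36 mm hub 7 mm higher; one tab stands up at its rim. The badges lie round it at turret angles of about -1.25, -0.7, 0.7 and 1.25 rad; which symbol is where changes; the tab starts between the two middle ones.
- turret (a joint): angle of the turret, rad, anticlockwise seen from above is positive; at 0 the tab points to the reader's front (its -x). Stops at -1.6 and 1.6. The turret turns on light friction without clicks (about 1 N at the tab) and stays where it is left.
- tab (a point): centre of the upright tab, 90 mm from the axis and 34 mm above the deck. The tab is a black radial fin with dark rubber side faces: 44 mm long radially (68 to 112 mm from the axis), 14 mm thick, 40 mm tall, its top 54 mm above the deck. It is pushed sideways, on the flat rubber face on either side.
- pointer (a point): point on the tab's centre line 135 mm from the axis, 4 mm above the deck (no part there); it comes over the centre of the badge at which the tab points
- badge_cross: round white badge, 44 mm across and 2 mm thick, fixed on the deck of the reader with its centre 135 mm from the turret's axis; black raised symbol: an upright cross, 36 mm across with 9 mm arms (the one wanted). Origin: centre of its underside, on the deck.
- badge_bar: round white badge, 44 mm across and 2 mm thick, fixed on the deck of the reader with its centre 135 mm from the turret's axis; black raised symbol: a single bar, 36 x 9 mm. Origin: centre of its underside, on the deck.
- badge_disc: round white badge, 44 mm across and 2 mm thick, fixed on the deck of the reader with its centre 135 mm from the turret's axis; black raised symbol: a solid disc, 26 mm across. Origin: centre of its underside, on the deck.
- badge_ring: round white badge, 44 mm across and 2 mm thick, fixed on the deck of the reader with its centre 135 mm from the turret's axis; black raised symbol: a ring, 36 mm across with a 22 mm hole. Origin: centre of its underside, on the deck.
- vial: small capped vial standing loose on the back left of the deck, 24 mm across, 45 mm tall; origin under its centre; leave alone
- bottle: amber bottle standing loose on the bench left of the reader, 60 mm across, 120 mm tall; origin under its centre; leave alone
- tipbox: closed tip box standing loose on the bench right of the reader, 122 x 87 mm, 55 mm tall; origin under its centre; leave alone

How it is judged:
By the outcome, as a careful person would: the job done as asked, in the order asked, and still so for the second after the job is handed in, with the robot touching nothing.
It also fails if it takes over 38 s, if anything falls off the work surface, if the arm or the gripper's body presses on something with over 40 N, if the wrist force passes 120 N, or if a joint passes its speed limit or range.

## Robot

A 6-joint arm with a two-finger parallel gripper is mounted at the origin on the work surface. World frame = base frame: x ahead of the robot, y to its left, z up, the work surface at z = 0. Lengths are in m, angles in rad, forces in N, time in s.
With the tool pointing down it reaches from about 0.35 to 0.975 m from the base axis. Payload 4.9 kg.
Tool frame: the origin (TCP) lies at the very end of the fingers, on their centre line; the grasp point (between the pads) lies ctrl.grip_point_offset behind it (ctrl.grip_point_offset is the distance from the TCP to the grasp point, in m); z points along the fingers, y is the direction in which the jaws open and shut (so a half turn about z gives the same grasp; the last joint's range is limited). The gripper opens to 85 mm and grips with 20 to 120 N. Pads are 22 mm wide; open, the fingers measure 114 mm over their backs; the gripper's body (76 mm by 85 mm) begins 54 mm behind the grasp point. The pads swing forward as they close: fully open they stand 13 mm farther back than shut.
Start: joints at [1.047, 0.053, 1.613, -0, 1.476, -0.119], TCP at [0.246, 0.574, 0.231] pointing down, gripper open.
Joint ranges: [-3.01, 3.01], [-1.01, 2.22], [0.06, 2.58], [-1.02, 4.17], [0.09, 2.62], [-3.14, 3.14]. Speed limits (rad/s): [2.57, 2.57, 3.14, 3.14, 3.14, 3.14].

## Interface

Orientations are given as a rotation vector (axis times angle).
In Python, from station import ctrl gives the robot as it stands. The module is installed in compiled form; this text tells all that it offers.
- The arm moves only by the shell command python3 -m creep 'ROWS' [FORCE]. ROWS is JSON, a list of rows, each a list of 5 numbers: the closure in counts, from 0 (fully open) to 255 (shut), then the shift along the tool's x, y, z in mm, then the turn about the tool's z in rad. A call has 1 to 12 rows; each row is the pose to reach, as a shift and turn from the pose commanded when the call began, along the tool's axes at that moment; what a row does not reach only later rows make up. A row lasts 1/12 s, in which the tool goes at most 41.7 mm and 7.16 degrees, less where a joint would pass 70% of its speed; a pose out of reach is approached as far as the arm can. A call with a gripper value outside its range is refused whole. The fingers move at their own pace and stop on an object; FORCE is the grip in N (left out, the last holds). Time passes only in rows, so rows that repeat a pose let the fingers close. It gives the time, the measured TCP pose, the force and the opening at its end, in the units of the state.
- ctrl.get_obs(): the state, without advancing time (a new reading comes with each control period).
- ctrl.get_image(name): name is "scene" or "top" or "wrist"; returns the picture (384x512x3 uint8, red, green, blue); there is no depth.
- ctrl.calibration(name): a dict with "fx", "fy", "cx", "cy" (pixels), "k1" (the pictures are not rectified: a ray, as slopes to the right and down, at radius r is drawn at 1 + k1 r^2 times it, then the intrinsics apply), "R" (3x3) and "t" (3): a world point X has camera coordinates R X + t. Camera axes: x right, y down, z forward; pixel columns grow to the right and rows downward; lengths in m; the calibration is good to about 2 mm. A picture is of the moment at which its call begins: read the wrist's pose just before it. calibration takes no time and is no camera call; for the wrist camera it gives the pose at the moment of the call.
- ctrl.finish_job(): hands the job in, once; it reports no verdict.
Trained networks look in the newest picture that a camera, given by its name, has taken for a name from the list of things; names that differ only in an ending like _2 or _b are one class to them, and where a whole thing is asked for, a point or a joint stands for the part that bears it (a point fixed in the world has none). Each returns a list of dicts, best first, with "conf" (0 to 1); they miss things now and then, are a little off and sometimes report something else, mostly with a low value. They report only what shows in the picture. A call takes as long as a camera call.
- ctrl.boxes_of(camera, label): "rect" ([left, top, width, height] in pixels, round what is visible of it).
- ctrl.outline_of(camera, label): "mask" (384x512 bool, what is visible of it) and "rect" ([left, top, width, height] in pixels, round what is visible of it).
The state is a dict: "t": time; "q": joint angles; "dq": joint speeds; "effort": joint torques, N m; "tool_pos": TCP position; "tool_rot": TCP orientation; "contact_force": force on the tool from outside, world axes, zero at the start; "wrist_torque": the same for the moment, N m; "opening": finger opening in m.
Only numpy, scipy, OpenCV 4.12 (cv2) and the standard library are available. Lean on these libraries where they do the work, as an engineer would, in place of code of your own. Each camera call takes 0.05 s, during which the arm holds its last target. There are 200 camera calls.

## Working session

There is one attempt and no reset: what is moved stays moved. The work goes in short steps, Python scripts to look and compute and a shell command to move; the robot and the scene stay as the last step left them, time stands still between calls to the robot, and variables do not carry over. Pictures are saved under pics/ and viewed, about 8 in all and at most 12, crops included, and the job is handed in when it is done.

```bash
mkdir -p pics
cat > h.py <<'E'
import numpy as np, cv2
from station import ctrl
def ray(c,uv,z):
    K=np.array([[c['fx'],0,c['cx']],[0,c['fy'],c['cy']],[0,0,1]])
    s=cv2.undistortPoints(np.array([[uv]],float),K,np.array([c['k1'],0,0,0.]))[0,0]
    R=np.array(c['R']);t=np.array(c['t']);o=-R.T@t;d=R.T@np.array([s[0],s[1],1]);return o+d*(z-o[2])/d[2]
def proj(c,X):
    p=np.array(c['R'])@np.array(X)+np.array(c['t']);s=p[:2]/p[2];s=s*(1+c['k1']*(s@s));return [c['fx']*s[0]+c['cx'],c['fy']*s[1]+c['cy']]
E
python3 - <<'E'
from h import *
o=ctrl.get_obs();print(o['t'],o['tool_pos'],o['tool_rot'],ctrl.grip_point_offset)
ims=[]
for n in('top','scene'):
    im=ctrl.get_image(n);cv2.imwrite(f'pics/{n}0.png',im[:,:,::-1]);c=ctrl.calibration(n)
    Z=dict(badge_cross=.083,badge_bar=.083,badge_disc=.083,badge_ring=.083,turret=.098,tab=.12,reader=.08,vial=.1,bottle=.06,tipbox=.05)
    for l in Z:
        if n=='scene' and l in('reader','vial','bottle','tipbox'):continue
        for d in ctrl.outline_of(n,l)[:2]:
            v,u=np.nonzero(d['mask']);uv=[u.mean(),v.mean()]
            print(n,l,round(d['conf'],2),d['rect'],np.round(uv,1),ray(c,uv,Z[l]).round(3))
E
```

```text
0.0 [0.24582151 0.57394369 0.23005625] [-6.31358506e-01 -3.07682230e+00  3.05444090e-03] 0.0187
top badge_cross 0.57 [238.3, 227.3, 14.2, 13.3] [245.  232.8] [0.488 0.023 0.083]
top badge_bar 0.57 [160.3, 182.4, 19.3, 15.1] [170.1 188.7] [0.605 0.213 0.083]
top badge_disc 0.62 [261.8, 205.6, 16.0, 18.7] [266.9 213.7] [ 0.535 -0.033  0.083]
top badge_ring 0.78 [165.7, 206.3, 21.2, 16.6] [178.1 215. ] [0.537 0.192 0.083]
top turret 0.91 [193.0, 154.2, 56.9, 75.9] [222.  186.4] [0.605 0.079 0.098]
top reader 0.63 [135.1, 115.3, 171.1, 152.7] [223.1 190.6] [0.598 0.078 0.08 ]
top reader 0.52 [171.4, 205.5, 14.8, 21.3] [178.4 215.3] [0.536 0.191 0.08 ]
top vial 0.64 [185.9, 125.5, 14.7, 16.1] [193.5 132. ] [0.75  0.152 0.1  ]
top bottle 0.66 [102.6, 154.4, 32.0, 26.5] [118.4 169. ] [0.666 0.356 0.06 ]
top tipbox 0.86 [308.2, 208.4, 44.7, 55.8] [332. 236.] [ 0.478 -0.201  0.05 ]
scene badge_cross 0.48 [268.8, 167.0, 17.4, 13.8] [277.8 175.4] [0.498 0.024 0.083]
scene badge_bar 0.58 [318.7, 228.6, 19.8, 15.3] [327.5 237.3] [0.612 0.214 0.083]
scene badge_bar 0.54 [236.9, 171.0, 69.6, 67.9] [274.5 210.5] [0.606 0.078 0.083]
scene badge_disc 0.5 [244.8, 169.5, 17.1, 15.7] [250.5 177.9] [ 0.543 -0.028  0.083]
scene badge_ring 0.69 [322.2, 205.7, 18.1, 14.7] [331.9 214. ] [0.544 0.193 0.083]
scene turret 0.9 [240.6, 168.6, 67.3, 71.3] [274.7 210.3] [0.618 0.085 0.098]
scene tab 0.58 [170.5, 149.1, 212.1, 184.4] [274.9 234.9] [0.696 0.131 0.12 ]
```

View pics/top0.png

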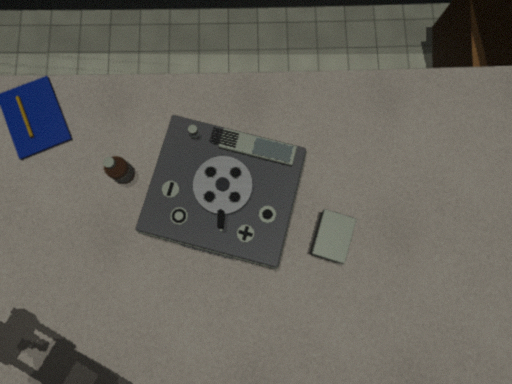

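View pics/scene0.png

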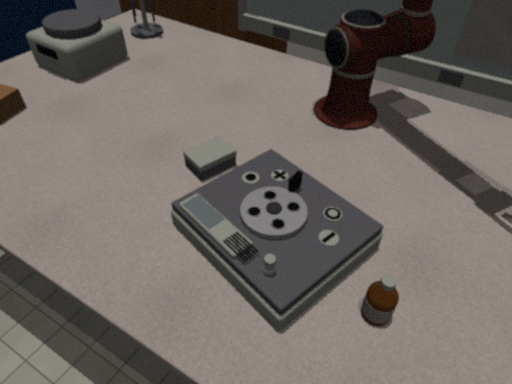

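Top view: cross badge at (245,233), disc (267,214), ring (178,215), bar (170,189), tab at (221,219), and turret centre about (222,185). The networks agree with the picture. The tab has to go anticlockwise to the cross, so I push from the ring side. First I move to hover there with the fingers shut.

```bash
python3 -m creep '[[255,-31,-25,-4,-0.06],[255,-62,-50,-8,-0.12],[255,-93,-75,-12,-0.18],[255,-124,-100,-16,-0.24],[255,-155,-125,-20,-0.3],[255,-186,-150,-24,-0.36],[255,-217,-175,-28,-0.42],[255,-248,-200,-32,-0.48],[255,-279,-225,-36,-0.54],[255,-310,-250,-40,-0.6],[255,-340,-275,-40,-0.6],[255,-368,-294,-40,-0.6]]'; python3 -m creep '[[255,0,0,0,0],[255,0,0,0,0]]'
python3 - <<'E'
from h import *
from scipy.optimize import least_squares
im=ctrl.get_image('wrist');c=ctrl.calibration('wrist');cv2.imwrite('pics/w1.png',im[:,:,::-1])
o=ctrl.get_obs();print(o['t'],o['tool_pos'],o['tool_rot'])
for l,z in dict(badge_cross=.082,badge_bar=.082,badge_disc=.082,badge_ring=.082,turret=.098,tab=.134).items():
    for d in ctrl.outline_of('wrist',l)[:1]:
        v,u=np.nonzero(d['mask']);uv=[u.mean(),v.mean()]
        print(l,round(d['conf'],2),d['rect'],np.round(uv,1),ray(c,uv,z).round(4))
P=np.array([[.605,.213],[.537,.192],[.488,.023],[.535,-.033]])
r=least_squares(lambda p:np.hypot(*(P-p).T)-.135,[.605,.08]);print(r.x,r.fun)
E
```

```text
t: 1.9
tool_pos: [0.4693, 0.157, 0.2721]
tool_rot: [-0.305, 3.125, -0.0]
contact_force: [0.4, 1.2, 0.1]
opening: -0.0003
t: 2.07
tool_pos: [0.4692, 0.158, 0.2713]
tool_rot: [0.301, -3.127, -0.001]
contact_force: [0.4, 0.6, -0.5]
opening: -0.0003
2.1167 [0.4686233  0.15907664 0.2713051 ] [ 3.03876928e-01 -3.12655887e+00 -8.62151306e-04]
badge_cross 0.62 [102.4, 141.8, 44.8, 40.8] [124.7 159.5] [0.4887 0.0254 0.082 ]
badge_bar 0.66 [103.1, 142.5, 42.0, 35.9] [124.5 159.1] [0.4884 0.0251 0.082 ]
badge_disc 0.56 [43.9, 174.8, 47.8, 39.2] [ 67.4 192. ] [ 0.5355 -0.0312  0.082 ]
badge_ring 0.71 [254.6, 211.7, 40.6, 36.4] [275.  228.2] [0.5346 0.1926 0.082 ]
turret 0.83 [93.8, 177.8, 135.4, 143.6] [157.6 258.2] [0.5864 0.0733 0.098 ]
tab 0.86 [91.8, 179.8, 138.5, 138.5] [157.6 258.2] [0.5641 0.0815 0.134 ]
[0.61087084 0.07856505] [-4.36920937e-04  3.67606966e-04 -1.49271705e-04 -8.09671023e-05]
```

View pics/w1.png

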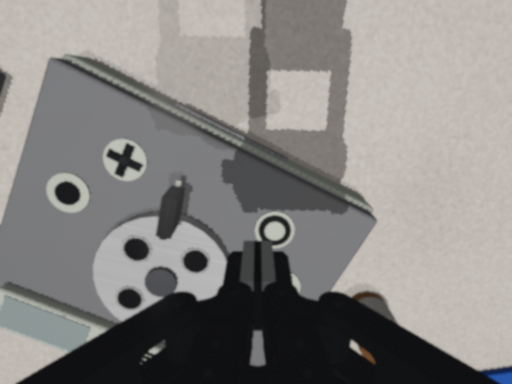

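The wrist view shows the cross at (125,160), disc (67,192), ring (275,229), hub (161,282) and the tab running from about (165,235) to (178,182). My fingers are on the ring side of the tab, as wanted. Next I compute the push geometry.

```bash
cat >> h.py <<'E'
from scipy.spatial.transform import Rotation as Ro
A=np.array([.611,.0786]); C=np.array([.4883,.0246])
def ang(p): d=np.array(p[:2])-A; return np.degrees(np.arctan2(-d[1],-d[0]))
def totool(w):
    o=ctrl.get_obs(); return 1000*Ro.from_rotvec(o['tool_rot']).inv().apply(np.array(w)-o['tool_pos'])
E
python3 - <<'E'
from h import *
c=ctrl.calibration('wrist')
print('hub',ray(c,[161,282],.105))
for uv in([165,235],[178,182],[172,188],[180,190]):
    p=ray(c,uv,.134);print(uv,p.round(4),ang(p),np.hypot(*(p[:2]-A)))
print('cross',ang(C))
o=ctrl.get_obs();print(Ro.from_rotvec(o['tool_rot']).as_matrix().round(3))
# tab radial line; contact points r=.095
for deg in (-20,-15,-10,0,10,23.8):
    a=np.radians(deg);u=-np.array([np.cos(a),np.sin(a)]);n=np.array([u[1],-u[0]]) # n: clockwise side
    for off in (.045,.020):
        w=np.r_[A+.095*u+off*n,.112];print(deg,off,w.round(3),totool(w).round(1))
E
```

```text
hub [0.61019211 0.08304508 0.105     ]
[165, 235] [0.5383 0.0871 0.134 ] -6.707098996902679 0.07315825972462052
[178, 182] [0.4847 0.0928 0.134 ] -6.392923495905783 0.12712312782715288
[172, 188] [0.4912 0.0882 0.134 ] -4.582219273765771 0.12013484703493565
[180, 190] [0.4917 0.0954 0.134 ] -8.01888043349408 0.12045350571844834
cross 23.75418894427069
[[-0.981 -0.196 -0.   ]
 [-0.196  0.981  0.   ]
 [-0.     0.    -1.   ]]
-20 0.045 [0.537 0.153 0.112] [-66.3 -20.3 159.3]
-20 0.02 [0.529 0.13  0.112] [-53.3 -41.7 159.3]
-15 0.045 [0.531 0.147 0.112] [-58.8 -25.7 159.3]
-15 0.02 [0.524 0.123 0.112] [-47.8 -48.1 159.3]
-10 0.045 [0.525 0.139 0.112] [-51.9 -31.7 159.3]
-10 0.02 [0.521 0.115 0.112] [-42.8 -55.  159.3]
0 0.045 [0.516 0.124 0.112] [-39.7 -45.4 159.3]
0 0.02 [0.516 0.099 0.112] [-34.8 -69.9 159.3]
10 0.045 [0.51  0.106 0.112] [-30.1 -61.  159.3]
10 0.02 [0.514 0.082 0.112] [-29.6 -86.  159.3]
23.8 0.045 [0.506 0.081 0.112] [-21.6 -84.7 159.3]
23.8 0.02 [0.516 0.059 0.112] [ -27.  -109.1  159.3]
```

```bash
python3 -c "
import cv2;i=cv2.imread('pics/w1.png')[120:320,70:310];cv2.imwrite('pics/w1c.png',cv2.resize(i,None,fx=3,fy=3,interpolation=2))"
```

```text
(no output)
```

View pics/w1c.png

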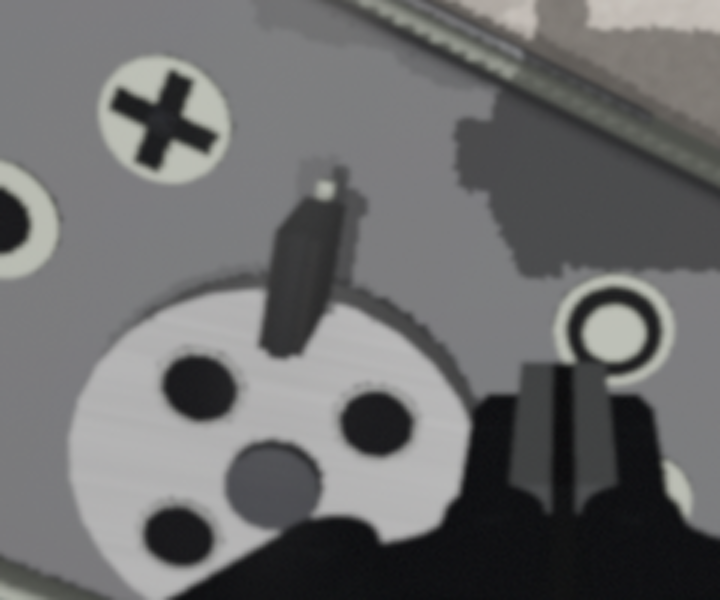

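```bash
python3 -m creep '[[255,-17,-8,30,0],[255,-34,-17,60,0],[255,-50,-26,90,0],[255,-50,-26,120,0],[255,-50,-26,145,0],[255,-50,-26,157,0],[255,-50,-26,157,0],[255,-50,-26,157,0]]'
python3 - <<'E'
from h import *
im=ctrl.get_image('wrist');c=ctrl.calibration('wrist');cv2.imwrite('pics/w2.png',im[:,:,::-1])
for deg in (-6,5,10,15,20,23.8):
    a=np.radians(deg);u=-np.array([np.cos(a),np.sin(a)]);n=np.array([u[1],-u[0]])
    w=np.r_[A+.095*u+.0215*n,.114];print(deg,totool(w).round(1))
E
```

```text
t: 3.08
tool_pos: [0.5226, 0.144, 0.1146]
tool_rot: [0.307, -3.126, -0.0]
contact_force: [-0.3, 0.7, 0.1]
opening: -0.0001
-6 [ 11.4 -32.5   2. ]
5 [ 19.1 -49.5   2. ]
10 [ 21.5 -57.7   2. ]
15 [ 23.2 -66.    2. ]
20 [ 24.2 -74.4   2. ]
23.8 [ 24.4 -80.9   2. ]
```

View pics/w2.png

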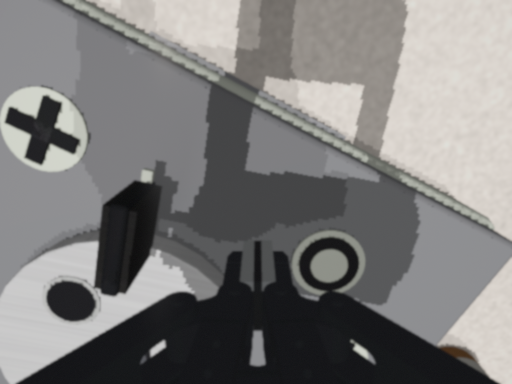

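Down safely beside the tab with no contact. Now a gentle push to about 15°, short of the cross.

```bash
python3 -m creep '[[255,4,-10,0,0],[255,8,-20,0,0],[255,11,-28,0,0],[255,13,-35,0,0],[255,16,-42,0,0],[255,19,-48,0,0],[255,20,-53,0,-0.04],[255,21,-58,0,-0.08],[255,22,-62,0,-0.12],[255,23,-66,0,-0.16],[255,23,-66,0,-0.2],[255,23,-66,0,-0.2]]'
python3 - <<'E'
from h import *
for n in('wrist','top'):
    im=ctrl.get_image(n);cv2.imwrite(f'pics/{n}3.png',im[:,:,::-1])
    for l,z in dict(badge_cross=.082,badge_disc=.082).items():
        if n=='top':break
        c=ctrl.calibration(n)
        for d in ctrl.outline_of(n,l)[:1]:
            v,u=np.nonzero(d['mask']);uv=[u.mean(),v.mean()];print(l,d['conf'],np.round(uv,1),ray(c,uv,z).round(4))
for deg in (15,20,23.8):
    a=np.radians(deg);u=-np.array([np.cos(a),np.sin(a)]);n=np.array([u[1],-u[0]])
    w=np.r_[A+.095*u+.0215*n,.114];print(deg,totool(w).round(1))
E
```

```text
t: 4.13
tool_pos: [0.5127, 0.0736, 0.1143]
tool_rot: [0.617, -3.08, 0.0]
contact_force: [-0.1, -0.4, 0.2]
opening: -0.0001
badge_cross 0.81 [188.4 157.6] [0.4886 0.024  0.082 ]
badge_disc 0.7 [ 65.2 195.3] [ 0.5353 -0.0321  0.082 ]
15 [-1.   0.3  0.3]
20 [ 1.6 -7.8  0.3]
23.8 [  3.1 -14.1   0.3]
```

View pics/wrist3.png

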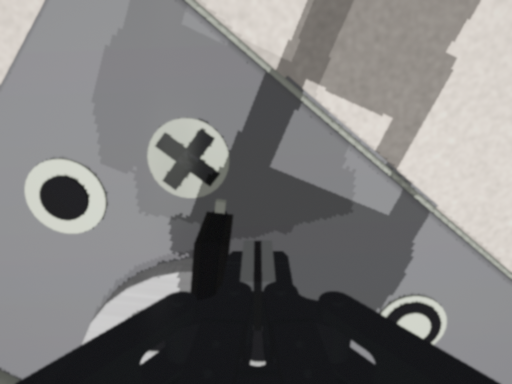

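The tab now points at about (220,205), just short of the cross at (188,158). I push on to about 22°, back off sideways, and then measure.

```bash
python3 -m creep '[[255,1,-4,0,0],[255,2,-8,0,0],[255,2.5,-11,0,0],[255,2.5,-11,0,0],[255,2.5,-11,0,0],[255,2.5,-3,0,0],[255,2.5,15,0,0],[255,2.5,30,0,0],[255,2.5,30,-35,0],[255,2.5,30,-70,0],[255,2.5,30,-70,0],[255,2.5,30,-70,0]]'
python3 - <<'E'
from h import *
im=ctrl.get_image('wrist');c=ctrl.calibration('wrist');print(ctrl.get_obs()['tool_pos'])
cr=im[60:340,40:320];cv2.imwrite('pics/w4c.png',cv2.resize(cr[:,:,::-1],None,fx=2,fy=2,interpolation=2))
cv2.imwrite('pics/w4.png',im[:,:,::-1])
for l,z in dict(badge_cross=.082,badge_disc=.082,badge_ring=.082).items():
    for d in ctrl.outline_of('wrist',l)[:1]:
        v,u=np.nonzero(d['mask']);uv=[u.mean(),v.mean()];print(l,d['conf'],np.round(uv,1),ray(c,uv,z).round(4))
p=lambda r,deg,z:np.round(proj(c,np.r_[A-r*np.array([np.cos(np.radians(deg)),np.sin(np.radians(deg))]),z]),1)
for g in(15,20,24,28):print(g,'top in/out',p(.068,g,.134),p(.112,g,.134),'base out',p(.112,g,.094),'hub',p(0,0,.105))
E
```

```text
t: 5.33
tool_pos: [0.5006, 0.1017, 0.1874]
tool_rot: [-0.617, 3.075, -0.001]
contact_force: [0.1, -0.5, -1.0]
opening: 0.0002
[0.49934283 0.10147337 0.18516967]
badge_cross 0.57 [167.  136.7] [0.4865 0.0239 0.082 ]
badge_disc 0.79 [ 78.5 165. ] [ 0.533  -0.0316  0.082 ]
badge_ring 0.57 [336.9 263.8] [0.5337 0.1892 0.082 ]
15 top in/out [173.  253.1] [176.9 190.1] base out [189.6 173.4] hub [177.2 310.3]
20 top in/out [164.  252.4] [160.9 188.8] base out [176.2 172.3] hub [177.2 310.3]
24 top in/out [156.7 252.4] [148.2 188.6] base out [165.5 172.2] hub [177.2 310.3]
28 top in/out [149.6 252.8] [135.6 189.4] base out [154.9 172.8] hub [177.2 310.3]
```

View pics/w4c.png

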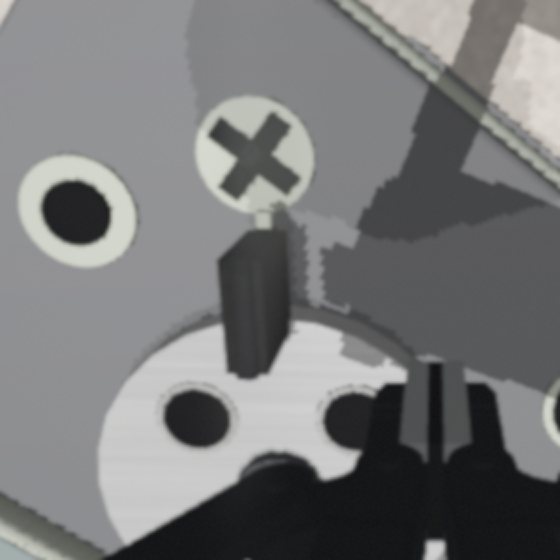

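The tab is still short of the cross by my reckoning: its outer top edge is near crop (239,260), and the cross is at (254,155). I fit the tab's silhouette with a projected box, and the axis from the badges and hub in the same picture.

```bash
cat >> h.py <<'E'
from scipy.optimize import least_squares, minimize
def axis(P,hub=None,w=.7):
    P=np.array(P)[:,:2]
    return least_squares(lambda p:np.r_[np.hypot(*(P-p).T)-.135,(w*(p-hub[:2]) if hub is not None else [])],A)
def fit(im,c,A,seed,th=70,cut=0):
    g=im.max(2);m=(g<th).astype(np.uint8);_,lab=cv2.connectedComponents(m);m=(lab==lab[seed[1],seed[0]])
    def hull(x):
        a=np.radians(x[0]);u=-np.array([np.cos(a),np.sin(a)]);n=np.array([-u[1],u[0]]);b=A+x[1:3]/1000
        pts=[proj(c,np.r_[b+r*u+s*n,z]) for r in(.068,.112) for s in(-.007,.007) for z in(.098,.134)]
        k=np.zeros(m.shape[0:2],np.float32);big=np.zeros((384*4,512*4),np.uint8)
        cv2.fillConvexPoly(big,cv2.convexHull((np.array(pts)*4+1.5).round().astype(np.int32)),1)
        return cv2.resize(big.astype(np.float32),(512,384),interpolation=cv2.INTER_AREA)
    def cost(x): h=hull(x);return 1-np.minimum(h,m).sum()/np.maximum(h,m).sum()+.002*(x[1]**2+x[2]**2)
    best=min((minimize(cost,[d,0,0],method='Nelder-Mead',options=dict(initial_simplex=[[d,0,0],[d+2,0,0],[d,1.5,0],[d,0,1.5]])) for d in (16,20,24,28)),key=lambda r:r.fun)
    return best.x,best.fun,m.sum(),m,hull(best.x)
E
python3 - <<'E'
from h import *
r=axis([[.4887,.0254],[.5355,-.0312],[.5346,.1926]],np.array([.6102,.083]));print('w1',r.x,r.fun)
im=cv2.imread('pics/w4.png')[:,:,::-1].copy();c=ctrl.calibration('wrist')
hub=ray(c,[40+280/2,60+500/2],.105)
Ax=axis([[.4865,.0239],[.533,-.0316]],hub,.1).x;print('w4 axis',Ax)
cd=np.array([.4865,.0239])-Ax;print('cross',np.degrees(np.arctan2(-cd[1],-cd[0])))
for th in(60,75,85):
    x,f,n,m,h=fit(im,c,Ax,(40+255//2,60+300//2),th);print(th,x.round(2),round(f,3),n)
    if th==75:
        v=im.copy();v[...,0]=np.where(m,255,v[...,0]);v[...,1]=np.where(h>.5,255,v[...,1]);cv2.imwrite('pics/fit4.png',cv2.resize(v[60:340,40:320,::-1],None,fx=2,fy=2))
E
```

```text
w1 [0.61084079 0.08164857] [-0.00052965  0.00068727 -0.00037876  0.00044855 -0.000946  ]
w4 axis [0.60930997 0.07980514]
cross 24.47581746868707
60 [ 8.355e+01  1.000e-02 -1.100e-01] 0.977 162801
75 [20.37 -0.76 -0.54] 0.17 2139
85 [20.02 -1.42 -1.13] 0.169 2279
```

View pics/fit4.png

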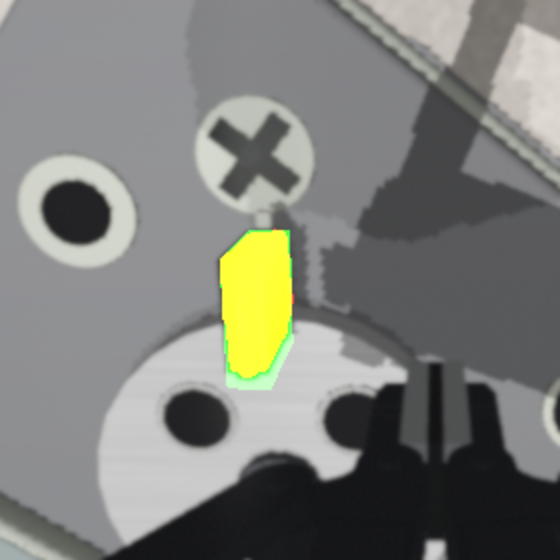

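The fit is good (yellow is the overlap). The tab is at 20.4° and the cross at 24.5°, so about 4° remain, or 6.5 mm of push.

```bash
python3 -m creep '[[255,0,0,35,0],[255,0,0,70,0],[255,0,0,70,0],[255,0,-18,70,0],[255,0,-30,70,0],[255,0,-38,70,0],[255,0,-42,70,0],[255,0,-45,70,0],[255,0,-47.5,70,0],[255,0,-47.5,70,0],[255,0,-47.5,70,0]]'; python3 -m creep '[[255,0,8,0,0],[255,0,25,0,0],[255,0,41,0,0],[255,0,41,-35,0],[255,0,41,-70,0],[255,0,41,-70,0],[255,0,41,-70,0],[255,0,41,-70,0]]'
python3 - <<'E'
from h import *
im=ctrl.get_image('wrist');c=ctrl.calibration('wrist')
cv2.imwrite('pics/w5.png',im[:,:,::-1]);cv2.imwrite('pics/w5c.png',cv2.resize(im[60:340,40:320,::-1],None,fx=2,fy=2,interpolation=2))
P={}
for l in('badge_cross','badge_disc'):
    d=ctrl.outline_of('wrist',l)[0];v,u=np.nonzero(d['mask']);uv=[u.mean(),v.mean()];P[l]=ray(c,uv,.082);print(l,d['conf'],np.round(uv,1),P[l].round(4))
Ax=axis(list(P.values()),np.array([.6095,.0805]),.3).x;cd=P['badge_cross'][:2]-Ax;print(Ax,'cross',np.degrees(np.arctan2(-cd[1],-cd[0])))
for s in((165,210),(160,220)):
  for th in(72,80):
    x,f,n,m,h=fit(im,c,Ax,s,th);print(s,th,x.round(2),round(f,3),n)
E
```

```text
t: 6.45
tool_pos: [0.5175, 0.0572, 0.1146]
tool_rot: [-0.617, 3.08, -0.0]
contact_force: [0.9, 0.1, 0.8]
opening: -0.0001
t: 7.12
tool_pos: [0.5013, 0.0955, 0.1843]
tool_rot: [-0.618, 3.08, 0.0]
contact_force: [0.5, 0.4, 0.1]
opening: -0.0002
badge_cross 0.9 [174.1 140.6] [0.4878 0.0238 0.082 ]
badge_disc 0.73 [ 84.4 169.2] [ 0.5346 -0.032   0.082 ]
[0.6103423  0.07994849] cross 24.604752226401217
(165, 210) 72 [24.97  0.58 -0.2 ] 0.158 2220
(165, 210) 80 [24.92  1.22  0.22] 0.15 2354
(160, 220) 72 [24.97  0.58 -0.2 ] 0.158 2220
(160, 220) 80 [24.92  1.22  0.22] 0.15 2354
```

View pics/w5c.png

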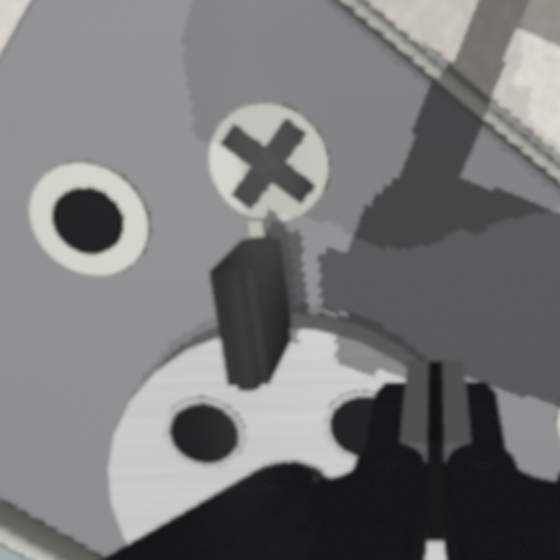

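Run:
```python
from h import *
c=ctrl.calibration('wrist');Ax=np.array([.6103,.0799])
for g in(22,24.6,27):
  for r,z in((.113,.1),(.116,.1),(.116,.11),(.116,.12),(.120,.11)):
    a=np.radians(g);print(g,r,z,np.round(proj(c,np.r_[Ax-r*np.array([np.cos(a),np.sin(a)]),z]),1))
# marker in w1 (177.7,182.5): radius/angle vs z, tab box fit there
for z in(.094,.1,.106,.112,.12):
    d=ray(c,[168.3,174.],z)[:2]-Ax;print(z,np.hypot(*d).round(4),np.degrees(np.arctan2(-d[1],-d[0])).round(1))
# independent check from the top camera
im=ctrl.get_image('top');t=ctrl.calibration('top');cv2.imwrite('pics/t5.png',cv2.resize(im[140:270,130:310,::-1],None,fx=4,fy=4,interpolation=2))
print([np.round(proj(t,p),1) for p in ([.61,.08,.105],[.4880,.0245,.082],[.611-.112*.909,.08-.112*.416,.134],[.61-.068*.909,.08-.068*.416,.134])])
```

```text
22 0.113 0.1 [178.7 176. ]
22 0.116 0.1 [178.4 171.9]
22 0.116 0.11 [175.  175.6]
22 0.116 0.12 [171.4 179.6]
22 0.12 0.11 [174.6 169.9]
24.6 0.113 0.1 [171.4 176.1]
24.6 0.116 0.1 [170.9 172. ]
24.6 0.116 0.11 [167.2 175.7]
24.6 0.116 0.12 [163.2 179.7]
24.6 0.12 0.11 [166.5 170. ]
27 0.113 0.1 [164.8 176.5]
27 0.116 0.1 [164.1 172.4]
27 0.116 0.11 [160.1 176.1]
27 0.116 0.12 [155.7 180.1]
27 0.12 0.11 [159.1 170.4]
0.094 0.1132 26.5
0.1 0.1146 25.6
0.106 0.1161 24.7
0.112 0.1177 23.9
0.12 0.1198 22.8
[array([221.4, 183.9]), array([244.5, 233. ]), array([240.3, 222.3]), array([232.4, 206.3])]
```

View pics/t5.png

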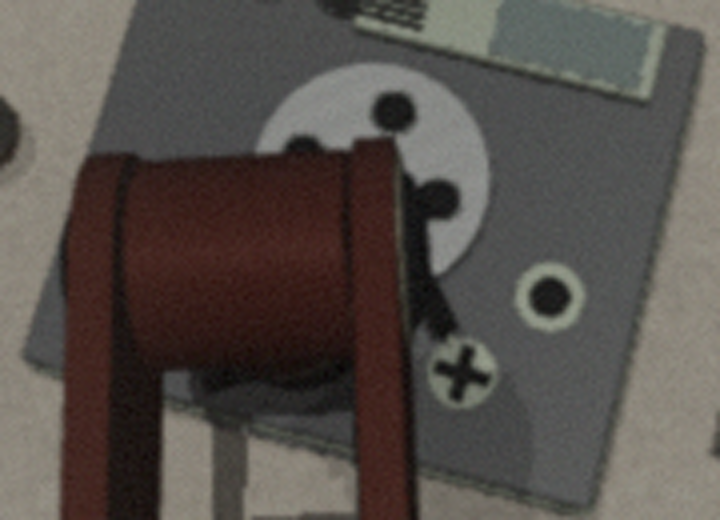

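All agree: tab 24.9° against cross 24.6°, and the top view shows the tab tip leading onto the cross badge. I take the hand well clear and check from the top.

```bash
python3 -m creep '[[255,0,0,-30,0],[255,0,0,-60,0],[255,0,25,-90,0],[255,0,55,-100,0],[255,0,85,-100,0],[255,15,115,-100,0],[255,30,145,-100,0],[255,45,175,-100,0],[255,60,205,-100,0],[255,75,235,-100,0],[255,75,235,-100,0],[255,75,235,-100,0]]'
python3 - <<'E'
from h import *
im=ctrl.get_image('top');t=ctrl.calibration('top');cv2.imwrite('pics/t6.png',cv2.resize(im[130:270,90:370,::-1],None,fx=2.8,fy=2.8,interpolation=2))
Ax=np.array([.6105,.0797])
for th in(45,55,65):
    x,f,n,m,h=fit(im,t,Ax,(237,214),th);print(th,x.round(2),round(f,3),n)
for l,z in dict(badge_cross=.082,vial=.1,bottle=.06,tipbox=.05).items():
    for d in ctrl.outline_of('top',l)[:1]:
        v,u=np.nonzero(d['mask']);p=ray(t,[u.mean(),v.mean()],z);e=p[:2]-Ax;print(l,p.round(3),np.degrees(np.arctan2(-e[1],-e[0])).round(1))
E
```

```text
t: 8.32
tool_pos: [0.3408, 0.2837, 0.2835]
tool_rot: [0.622, -3.079, 0.001]
contact_force: [0.2, 0.0, -0.1]
opening: -0.0001
45 [25.08  0.16 -0.32] 0.206 120
55 [26.82 -1.55  0.7 ] 0.26 142
65 [25.45 -0.34 -0.19] 0.441 214
badge_cross [0.487 0.023 0.082] 24.7
vial [0.752 0.152 0.1  ] -152.9
bottle [0.665 0.354 0.06 ] -101.3
tipbox [ 0.479 -0.202  0.05 ] 65.0
```

View pics/t6.png

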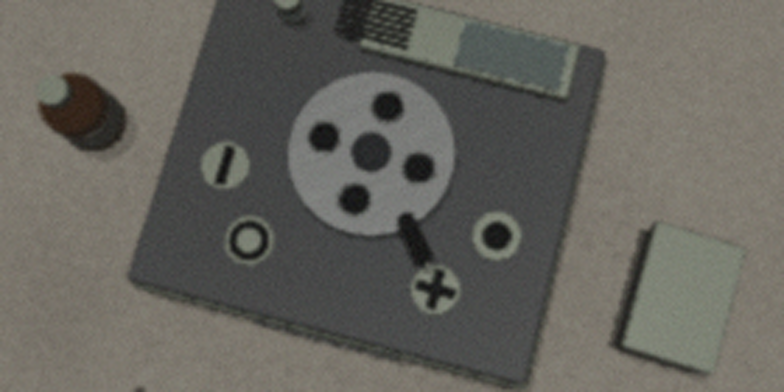

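The clear top view shows the tab (406,218)–(428,262) in line from the hub (371,152) to the cross (435,288). The vial, bottle and tip box have not moved. I hand in.

```bash
python3 -c "from station import ctrl; print(ctrl.finish_job())"
```

```text
the job is handed in; nothing more can be done
None
```

The tab now points at the cross badge. I pushed it anticlockwise from the side with the shut fingers, never pinching it, then took the hand well clear and handed the job in at about 9 s of the 38 s allowed.

- **Alignment:** the wrist camera gave the tab at 24.9° and the cross at 24.6°. The final top view gave 25.1° at best against 24.7°. The top-view fits at looser thresholds were poorer and read up to 26.8°; I judged them unreliable because the tab covers few pixels there.
- **Axis position:** the hub and the badges disagreed by up to 4 mm on where the turret's axis lies. I measured both angles from the same fitted axis, so this should largely cancel.
- **Other objects:** the vial, bottle and tip box measured within about 2 mm of where they started.
- **Contact:** I saw no notable contact force in any reading.

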